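Turn the frieze block and clamp it for carving the next side

ROBOT

A 7-joint arm with a two-finger parallel gripper is mounted at the origin on the work surface. World frame = base frame: x ahead of the robot, y to its left, z up, the work surface at z = 0. Lengths are in m, angles in rad, forces in N, time in s.
With the tool pointing down it reaches from about 0.4 to 0.85 m from the base axis. Payload 10.4 kg.
Tool frame: the origin (TCP) lies midway between the tips of the shut fingers; the grasp point (between the pads) lies 19 mm behind it; z points along the fingers, y is the line along which they close (so a half turn about z gives the same grasp; the last joint's range is limited). The gripper opens to 87 mm and grips with 3 to 60 N. Pads are 19 mm wide; open, the fingers measure 117 mm over their backs; the gripper's body (75 mm by 190 mm) begins 51 mm behind the grasp point.
Start: joints at [1.251, 0.332, -0.065, 1.46, 0.022, 1.35, -0.088], TCP at [0.183, -0.598, 0.223] pointing down, gripper open.
Joint ranges: [-2.6, 2.6], [-0.5, 2.12], [-1.47, 1.34], [0.16, 2.42], [-1.27, 4.41], [0.06, 2.06], [-2.6, 2.6]. Speed limits (rad/s): [2.22, 2.22, 2.79, 2.79, 3.14, 3.14, 3.14].

INTERFACE

Orientations are given as a unit quaternion [x, y, z, w].
In Python, from bench import r gives the robot as it stands.
- The arm moves only by the tool move_arm, never from a script. Its argument "targets" is a list of rows, each a list of 3 entries, a list of its own where there are three numbers: the shift along the tool's x, y, z in cm, then the turn, a rotation vector about the tool's x, y, z in rad, then the opening in per cent of the stroke, from 0 (shut) to 100 (fully open). In form: [[[x, y, z], [wx, wy, wz], gripper], ...]. A call has 1 to 20 rows; each row shifts and turns the commanded pose from where the row before left it, along the tool's axes as they then stand; what a row does not reach is not made up. A row lasts 1/8 s, in which the tool goes at most 62.5 mm and 10.7 degrees, less where a joint would pass 70% of its speed; a pose out of reach is approached as far as the arm can. A call with a gripper value outside its range is refused whole. The fingers move at their own pace and stop on an object; "grip_force" is the grip in N (left out, the last holds). Time passes only in rows, so rows that do not move let the fingers close. It gives the time, the measured TCP pose, the force, the opening and the grip force at its end, in the units of the state.
- r.read_state(): the state, without advancing time (a new reading comes with each control period).
- r.camera(name): name is "scene" or "top" or "wrist"; returns a dict with "image" (420x560x3 uint8, blue, green, red), "vertical_fov" (degrees; the focal length in pixels is half the picture's height over the tangent of half this angle, whatever the lens; pixels are square), "cx", "cy" (the principal point, pixels), "cam_to_world" (4x4, takes a point from camera to world coordinates). Camera axes: x right, y down, z forward; pixel columns grow to the right and rows downward; lengths in m; the calibration is good to about 2 mm. A picture is of the moment at which its call begins. There is no depth.
- r.close_job(): hands the job in; it is judged then, once.
The state is a dict: "time": time; "joint_positions": joint angles; "joint_vel": joint speeds; "joint_torque": joint torques, N m; "ee_pos": TCP position; "eef_rot": TCP orientation; "ft_force": force on the tool from outside, world axes, zero at the start; "torque": the same for the moment, N m; "width": finger opening in m; "grip_force": force on a finger pad.
Only numpy, scipy, OpenCV 4.12 (cv2) and the standard library are available. Lean on these libraries where they do the work, as an engineer would, in place of code of your own. Each camera call takes 0.05 s, during which the arm holds its last target. There are 200 camera calls.

TASK

The fluted side of the plaster frieze block is finished: turn the block round and set it down on the plywood carving board with the fluted side flush against the long wooden bar and its end up against the short end stop, under the raised strap of the clamp. Then screw the knurled steel nut down, clockwise, until it stops tight and the strap holds the block fast, and let go. Do not knock over or push about the castings and bottles standing around.

Things in the scene. Friction and masses are not known exactly. Their poses are not given: they have to be found in the camera images.
- fixture: plywood carving board, 200 (x) x 300 (y) x 18 mm thick, fixed to the bench. Origin under the board's centre, at bench height; +x away from the robot, yaw within 0.25 rad of the world's. It carries a long bar, a short end stop and a strap clamp. With the block home, the block's origin is at (20, -60, 18) mm here, axes parallel. A loose wooden tool 10 mm high lies near its edge towards the robot
- corner (a point): inner corner on the board's top (18 mm above the bench), at (50, 5, 18) mm in the board's frame, same axes. From here the face of the long wooden bar runs 140 mm along -y (bar 12 mm high, 20 mm wide) and the face of the short end stop runs 50 mm along -x (12 mm high, 12 mm thick, towards +y). The block's fluted side belongs on the bar's face, its +y end on the stop's face
- block: white plaster frieze block, 60 (x) x 130 (y) x 52 mm high, 0.36 to 0.6 kg. Origin at the centre of its underside. Its +x long side has seven upright lands between flutes 9 mm wide, 6 mm deep, open at the top; its -x side is plain. Starts on the bench, flutes roughly towards the robot. Grip it across its 60 mm width from above, on the board with fingertips over 14 mm above the board to clear the bar
- fluted_face (a point): on the block's fluted side, middle of the plain 14 mm high band below the flutes: (30, 0, 7) mm in the block's frame. The lands between the flutes are level with it
- nut (a joint): turn of the knurled nut on its upright stud, rad: 0 slack, grows as it is screwed down, clockwise seen from above; 5.2 is the hard stop (tight). Starts at 0 to 1.8. Each rad lowers the nut 0.95 mm and the strap's free end 1.8 mm (a spring keeps the strap up against the nut). Drag 0.12 N m; the pad meets the block at about 4.4 and it turns harder from there. It stays where left
- nut_grip (a point): on the nut's upright axis, at the height to grip, 119 mm above the bench slack, 114 mm tight; at (20, 48) mm in the board's frame. The knurled head is a steel cylinder, diameter 38 mm, from 15 mm below to 9 mm above this point, on a hub of diameter 24 mm; the strap's top is 30 mm below this point; the fixed 10 mm stud ends 140 mm above the bench. The point turns with the nut
- pad (a point): middle of the underside of the rubber pad, 24 x 20 mm, under the free end of the clamp's steel strap. Slack, it hangs 4 to 8 mm above the top of a block on the board. The strap is 30 mm wide and 10 mm thick, its top 15 mm above this point; it runs along the board's y at x = 20 mm, from y = -20 mm (free end) to its heel pivot at y = 108 mm
- rosette: round plaster rosette casting, 90 mm across, 22 mm high, loose bystander; origin under its centre
- leaf: plaster leaf casting, 110 x 46 x 18 mm, loose bystander; origin under its centre
- bottle_big: clear water bottle with a blue cap, 80 mm in diameter, 250 mm tall, loose bystander; origin under its centre
- bottle_small: clear water bottle with a white cap, 60 mm in diameter, 180 mm tall, loose bystander; origin under its centre
Things that resemble listed ones, but are neither listed nor needed, are in the scene too. Leave any green look-alike of the block alone.

How it is judged:
On the way:
1. the block lies on the board with its fluted side flush against the bar and its end at the end stop (x of fluted_face in the frame of corner above -0.004 m and y of block in the frame of corner above -0.07 m and z of block in the frame of corner below 0.004 m and angle between the y axis of block and the y axis of fixture, either way round below 0.05 rad), for 0.2 s.
At the end, for the whole second after the job is handed in: The block lies flat on the board (within 4 mm in height), its fluted side within 4 mm of the long bar and parallel to it within 0.05 rad, its end within 5 mm of the end stop; the nut is within 0.25 rad of its hard stop and the strap presses on the block with at least 8 N; the block is at rest (all of step 1 and y of block in the frame of corner below -0.058 m and value of joint nut above 4.95 rad and contact force between strap and block above 8 N and linear speed of block below 0.02 m/s); the robot touches nothing.
It fails at once if the rosette or the leaf casting is moved by more than 30 mm (distance of any of rosette, leaf from where it was at the start of the episode above 0.03 m).
It fails at once if a bottle is tipped or pushed by more than 40 mm (angle between any of bottle_big, bottle_small's own z axis and vertical above 0.5 rad or distance of any of bottle_big, bottle_small from where it was at the start of the episode above 0.04 m).
It also fails if it takes over 72 s, if anything falls off the work surface, if the arm or the gripper's body presses on something with over 40 N, if the wrist force passes 120 N, or if a joint passes its speed limit or range.

## Working session

There is one attempt and no reset: what is moved stays moved. The work goes in short steps, Python scripts to look and compute and a tool call to move; the robot and the scene stay as the last step left them, time stands still between calls to the robot, and variables do not carry over. Pictures are saved under pics/ and viewed, at most 10 in all, crops included, and the job is handed in when it is done.

Besides the shell and the picture viewer there is one more tool, called as a command line: name --argument value ..., lists and objects as JSON in quotes. move_arm: Moves the arm, as the interface text tells. Its arguments: {"type":"object","properties":{"targets":{"type":"array"},"grip_force":{"type":"number"}},"required":["targets"]}

```bash
ls; mkdir -p pics; cat > h.py <<'E'
import numpy as np, cv2
from scipy.spatial.transform import Rotation as R
from bench import r
def snap(n,f,save=True):
    c=r.camera(n); cv2.imwrite('pics/'+f,c['image'])
    np.savez('pics/'+f[:-4]+'.npz',T=c['cam_to_world'],v=c['vertical_fov'],cx=c['cx'],cy=c['cy']); return c
def ray(f,u,v,z):
    d=np.load('pics/'+f+'.npz'); F=210/np.tan(np.radians(d['v'])/2); T=d['T']
    w=T[:3,:3]@np.array([(u-d['cx'])/F,(v-d['cy'])/F,1]); o=T[:3,3]
    return o+w*(z-o[2])/w[2]
def proj(f,P):
    d=np.load('pics/'+f+'.npz'); F=210/np.tan(np.radians(d['v'])/2); T=d['T']
    p=(np.atleast_2d(P)-T[:3,3])@T[:3,:3]
    return np.c_[d['cx']+F*p[:,0]/p[:,2], d['cy']+F*p[:,1]/p[:,2]]
E
python3 - <<'E'
from h import *
a=snap('top','top0.png'); b=snap('scene','sc0.png')
np.set_printoptions(precision=3,suppress=True)
for c in (a,b): print(c['vertical_fov'],c['cx'],c['cy'],c['cam_to_world'])
s=r.read_state(); print(s)
E
```

```text
pics
51.33062091334849 275.45163073515005 212.15324164354027 [[-0.002 -0.997  0.073  0.374]
 [-1.     0.001 -0.009  0.031]
 [ 0.009 -0.073 -0.997  1.334]
 [ 0.     0.     0.     1.   ]]
43.998676671836186 280.8738360868308 206.1523582400342 [[ 0.565  0.609 -0.556  1.322]
 [ 0.825 -0.404  0.396 -0.588]
 [ 0.016 -0.682 -0.731  1.207]
 [ 0.     0.     0.     1.   ]]
{'time': 0.1, 'joint_positions': array([ 1.251,  0.333, -0.065,  1.461,  0.022,  1.35 , -0.089]), 'joint_vel': array([ 0.002, -0.002, -0.001, -0.003, -0.   ,  0.001, -0.001]), 'joint_torque': array([  0.003, -62.455,   0.025, -39.072,  -0.061,   0.037,   0.   ]), 'ee_pos': array([ 0.183, -0.597,  0.222]), 'eef_rot': array([ 0.989,  0.148, -0.   , -0.001]), 'ft_force': array([ 1.146, -0.403, -0.96 ]), 'torque': array([0.022, 0.029, 0.007]), 'grip_force': 0.0, 'width': 0.08706257446601573}
```

View pics/top0.png

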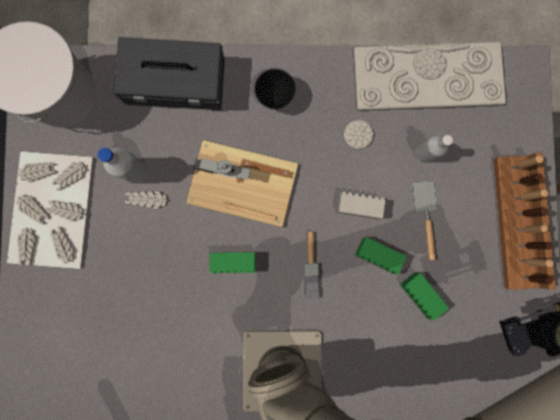

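View pics/sc0.png

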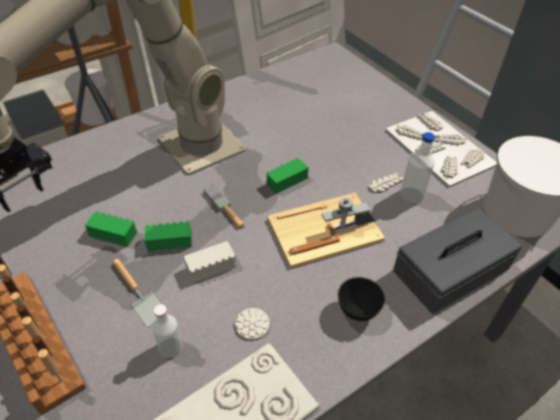

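The top view shows the white block at about (362,205), the board at about (243,183), the nut at about (225,170), the rosette at (358,134), the leaf at (147,199), and the bottles at (115,160) and (438,147). I'll enlarge the board and block.

```bash
python3 - <<'E'
from h import *
i=cv2.imread('pics/top0.png')[130:240,180:400]
cv2.imwrite('pics/topc.png',cv2.resize(i,None,fx=3.6,fy=3.6,interpolation=cv2.INTER_CUBIC))
E
```

```text
(no output)
```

View pics/topc.png

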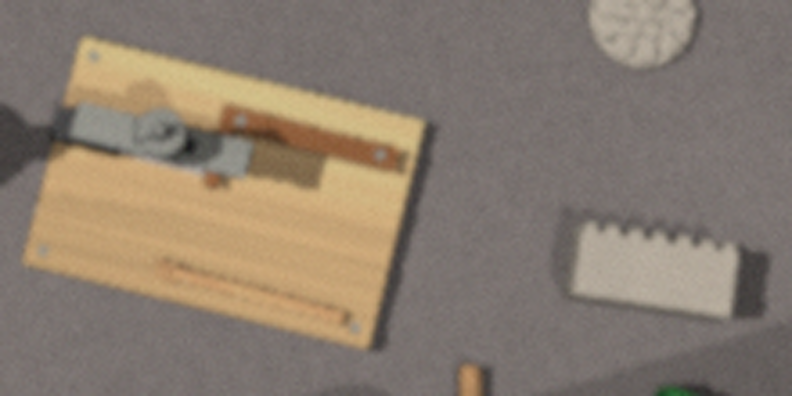

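The crop shows the board's corners at (82,38), (425,120), (372,348) and (22,264). The white block's top corners are about (582,222), (740,245), (728,318) and (572,295). Its scallops seem to be on the far (+x) side, which contradicts the task text, so I'll check that close up.

```bash
python3 - <<'E'
from h import *
np.set_printoptions(precision=4,suppress=True)
P=lambda u,v,z: ray('top0',180+u/3.6-.36,130+v/3.6-.36,z)
B=[P(*c,0.018) for c in [(82,38),(425,120),(372,348),(22,264)]]
for b in B: print('board',b)
c=np.mean(B,0); print('c',c, [np.linalg.norm(B[i]-B[(i+1)%4]) for i in range(4)])
e=(B[0]-B[1])+(B[3]-B[2]); yaw=np.arctan2(-e[0],e[1]); print('yaw',yaw)
K=[P(*c,0.052) for c in [(580,222),(741,246),(729,319),(571,295)]]
for b in K: print('blk',b)
print(np.mean(K,0), [np.linalg.norm(K[i]-K[(i+1)%4]) for i in range(4)])
e=(K[0]-K[1])+(K[3]-K[2]); print('yaw',np.arctan2(-e[0],e[1]))
n=P(160,132,.125); print('nut',n)
Rz=R.from_euler('z',yaw).as_matrix()
for q in [(.02,.048,0),(.02,-.06,.018),(.05,.005,.018)]: print(q,c*[1,1,0]+Rz@np.array(q))
for n,u,v,z in [('ros',358,134,.022),('leaf',147,199,.018),('bs cap',447,140,.18),('bb cap',105,155,.25)]: print(n,ray('top0',u,v,z))
E
```

```text
board [0.6903 0.2418 0.018 ]
board [ 0.62   -0.0486  0.018 ]
board [ 0.4272 -0.0032  0.018 ]
board [0.4981 0.29   0.018 ]
c [0.5589 0.12   0.018 ] [np.float64(0.29880690831618495), np.float64(0.19810801003578346), np.float64(0.30167875502932945), np.float64(0.19822950618113366)]
yaw -0.2372859495920458
blk [ 0.529  -0.1734  0.052 ]
blk [ 0.5091 -0.3054  0.052 ]
blk [ 0.4491 -0.2944  0.052 ]
blk [ 0.469  -0.1653  0.052 ]
[ 0.4891 -0.2346  0.052 ] [np.float64(0.13352810587775754), np.float64(0.06099125375875318), np.float64(0.1306388608940837), np.float64(0.06061634036284631)]
yaw -0.15100279006702425
nut [0.5907 0.1635 0.125 ]
(0.02, 0.048, 0) [0.5896 0.1619 0.    ]
(0.02, -0.06, 0.018) [0.5642 0.057  0.018 ]
(0.05, 0.005, 0.018) [0.6087 0.1131 0.018 ]
ros [ 0.7087 -0.2332  0.022 ]
leaf [0.5102 0.4069 0.018 ]
bs cap [ 0.6521 -0.4408  0.18  ]
bb cap [0.5969 0.4476 0.25  ]
```

The board and block sizes match the given ones. The nut's position also agrees with the board frame to about 2 mm. I'm moving above the block for a close look.

move_arm --targets '[[[4.8, -3.2, -0.5], [0, 0, 0], 100], [[4.8, -3.2, -0.5], [0, 0, 0], 100], [[4.8, -3.2, -0.5], [0, 0, 0], 100], [[4.8, -3.2, -0.5], [0, 0, 0], 100], [[4.8, -3.2, -0.5], [0, 0, 0], 100], [[4.8, -3.2, -0.5], [0, 0, 0], 100], [[4.8, -3.2, -0.5], [0, 0, 0], 100], [[4.8, -3.2, -0.5], [0, 0, 0], 100], [[0, 0, 0], [0, 0, -0.185], 100], [[0, 0, 0], [0, 0, -0.185], 100], [[0, 0, 0], [0, 0, -0.185], 100], [[0, 0, 0], [0, 0, -0.185], 100], [[0, 0, 0], [0, 0, -0.185], 100], [[0, 0, 0], [0, 0, -0.185], 100], [[0, 0, 0], [0, 0, 0], 100]]'

```text
time: 1.98
ee_pos: [0.475, -0.2405, 0.2622]
eef_rot: [0.763, 0.646, -0.0, -0.0]
ft_force: [-0.8, 0.9, -0.3]
width: 0.0872
grip_force: 0.0
```

```bash
python3 - <<'E'
from h import *
np.set_printoptions(precision=3,suppress=True)
c=snap('wrist','w1.png'); s=r.read_state(); print(s['time'],s['joint_positions'],s['ee_pos'],R.from_quat(s['eef_rot']).as_matrix(),c['cam_to_world'],c['vertical_fov'])
E
```

```text
2.025 [ 0.815  0.141 -0.475  1.624  0.065  1.393  0.164] [ 0.475 -0.241  0.262] [[ 0.168  0.986 -0.   ]
 [ 0.986 -0.168  0.   ]
 [ 0.    -0.    -1.   ]] [[ 0.986 -0.157 -0.05   0.489]
 [-0.165 -0.944 -0.285 -0.162]
 [-0.002  0.289 -0.957  0.424]
 [ 0.     0.     0.     1.   ]] 58.81829021049906
```

View pics/w1.png

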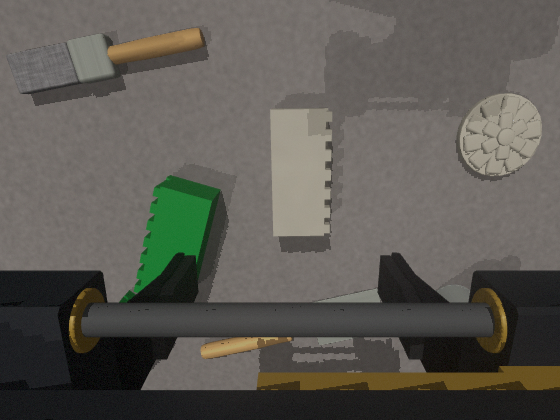

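The wrist view shows the block with its top corners at about (271,110), (332,109) and (274,236). The flutes are on the right, which is world +x, away from the robot. Both cameras agree on this, so the block needs only a small turn, not a half turn. I'll refine its pose from this picture.

```bash
python3 - <<'E'
from h import *
np.set_printoptions(precision=4,suppress=True)
for z in (.052,):
  K=[ray('w1',u,v,z) for u,v in [(271,110),(274,236),(326,236),(332,109)]]
  print(K,[np.linalg.norm(K[i]-K[(i+1)%4]) for i in range(4)])
d=K[0]-K[1]; print('yaw',np.arctan2(d[0],-d[1])*1)
i=cv2.imread('pics/w1.png')[95:265,250:350]
cv2.imwrite('pics/w1c.png',cv2.resize(i,None,fx=3.5,fy=3.5,interpolation=cv2.INTER_CUBIC))
E
```

```text
[array([ 0.4711, -0.1689,  0.052 ]), array([ 0.4513, -0.2967,  0.052 ]), array([ 0.5059, -0.3058,  0.052 ]), array([ 0.5292, -0.1776,  0.052 ])] [np.float64(0.12933434873617294), np.float64(0.05532853585215865), np.float64(0.13022713186104776), np.float64(0.05875189225815507)]
yaw 2.9880613248435037
```

View pics/w1c.png

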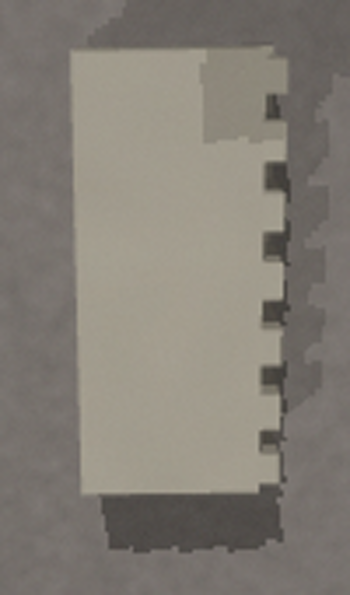

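Close up, the block's edges are clear: the left edge runs (70,50) to (82,493) in the crop, with seven lands on the right. The centre is about (0.490,-0.236) and the yaw is -0.154, matching the top view. I'm descending to grip across two lands, with TCP about 18 mm above the bench.

move_arm --targets '[[[-0.3, 1.4, 3], [0, 0, -0.015], 100], [[0, 0, 5], [0, 0, 0], 100], [[0, 0, 5], [0, 0, 0], 100], [[0, 0, 5], [0, 0, 0], 100], [[0, 0, 4], [0, 0, 0], 100], [[0, 0, 2.4], [0, 0, 0], 100], [[0, 0, 0], [0, 0, 0], 100], [[0, 0, 0], [0, 0, 0], 55], [[0, 0, 0], [0, 0, 0], 55], [[0, 0, 0], [0, 0, 0], 50], [[0, 0, 0], [0, 0, 0], 50], [[0, 0, 0], [0, 0, 0], 50]]' --grip_force 45

```text
time: 3.52
ee_pos: [0.4886, -0.2461, 0.0192]
eef_rot: [0.758, 0.652, -0.0, 0.0]
ft_force: [-1.6, 1.1, 6.9]
width: 0.0598
grip_force: 45.0
```

move_arm --targets '[[[0, 0, -1], [0, 0, 0], 50], [[0, 0, -3], [0, 0, 0], 50], [[0, 0, -4], [0, 0, 0], 50], [[2, 0.2, -2], [0, 0, 0], 50], [[4, 0.3, 0], [0, 0, 0], 50], [[5, 0.4, 0], [0, 0, 0], 50], [[5, 0.4, 0], [0, 0, 0], 50], [[4.5, 0.3, 0], [0, 0, 0], 50], [[3.2, 0.2, 0], [0, 0, 0], 50], [[2, 0.1, 0], [0, 0, 0.04], 50], [[0, 0, 0], [0, 0, 0.047], 50], [[0, 0, 0], [0, 0, 0], 50], [[0, 0, 0], [0, 0, 0], 50]]'

```text
time: 5.15
ee_pos: [0.5451, 0.0057, 0.1183]
eef_rot: [0.785, 0.619, -0.0, -0.0]
ft_force: [-0.4, -0.3, -4.2]
width: 0.0595
grip_force: 45.0
```

```bash
python3 - <<'E'
from h import *
np.set_printoptions(precision=4,suppress=True)
c=snap('wrist','w2.png'); s=r.read_state(); print(s['time'],s['joint_positions'],s['ee_pos'],s['ft_force'],s['width']); M=R.from_quat(s['eef_rot']).as_matrix();print(M)
cv2.imwrite('pics/w2b.png',cv2.resize(c['image'],None,fx=1.4,fy=1.4,interpolation=cv2.INTER_CUBIC))
E
```

```text
5.2 [ 0.4289  0.3023 -0.6057  1.7748  0.1892  1.1233 -0.4734] [0.5451 0.0055 0.1184] [ 0.0969  0.2023 -3.641 ] 0.05969311153576006
[[ 0.2332  0.9724 -0.0004]
 [ 0.9724 -0.2332 -0.0001]
 [-0.0002 -0.0003 -1.    ]]
```

View pics/w2b.png

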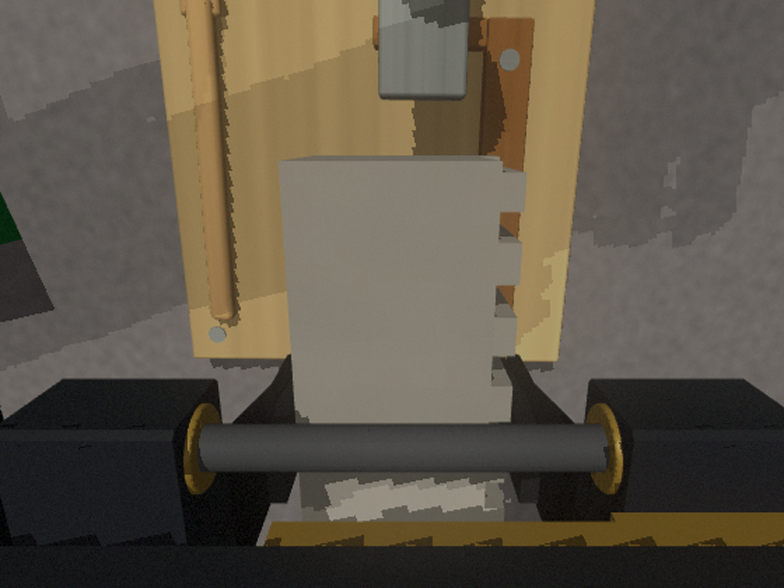

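The wrist view (1.4x scale) shows several useful points:
- **Board:** near edge from (195,357) to (557,360), left edge to (157,0), right edge to (592,0).
- **Bar:** inner top edge at about (487,50), right edge at (533,18).
- **Strap:** free end at (380–466,97).
- **Held block:** far top edge from (281,158), with lands out to (524,172).

```bash
python3 - <<'E'
from h import *
np.set_printoptions(precision=4,suppress=True)
q=lambda u,v,z: ray('w2',u/1.4-.14,v/1.4-.14,z)[:2]
c=np.array([.5589,.12]); yaw=-.2373
Rb=np.array([[np.cos(yaw),-np.sin(yaw)],[np.sin(yaw),np.cos(yaw)]])
b=lambda p:(p-c)@Rb*1000
for n,u,v,z in [('bl',195,357,.018),('br',557,360,.018),('l',157,0,.018),('r',592,0,.018),('barin',487,50,.030),('barout',533,18,.03),('barout2',521,210,.03),
  ('strapL',380,97,.09),('strapR',466,97,.09),('blkTL',281,158,.1512),('blkL',297,424,.1512),('land',524,172,.1512),('land2',516,355,.1512)]:
  print(n,b(q(u,v,z)))
print('tcp',b(np.array([.5451,.0056])))
E
```

```text
bl [ -99.137  -148.3315]
br [  98.0698 -149.4926]
l [-96.5505  24.8953]
r [98.3728 25.2319]
barin [50.6378  2.8885]
barout [69.8475 15.5273]
barout2 [ 70.2646 -66.7731]
strapL [  6.1221 -20.8847]
strapR [ 35.4817 -20.8246]
blkTL [-15.0852 -39.0867]
blkL [ -15.3178 -110.8728]
land [ 43.2755 -42.2144]
land2 [ 44.4524 -89.8641]
tcp [  13.4798 -114.4382]
```

The board frame is confirmed to about 1 mm. The held block needs +44 mm in y and about +6 mm in x on the board. I'm lowering it just above the board first.

move_arm --targets '[[[0, 0, 3], [0, 0, 0], 50], [[0, 0, 3], [0, 0, 0], 50], [[0, 0, 1.5], [0, 0, 0], 50], [[0, 0, 0.4], [0, 0, 0], 50], [[0, 0, 0.05], [0, 0, 0], 50], [[0, 0, 0], [0, 0, 0], 50], [[0, 0, 0], [0, 0, 0], 50]]'

```text
time: 6.08
ee_pos: [0.5459, 0.0055, 0.0397]
eef_rot: [0.785, 0.619, 0.0, 0.0]
ft_force: [0.2, 0.6, -4.6]
width: 0.0596
grip_force: 45.0
```

move_arm --targets '[[[0.5, 0.1, 0.1], [0, 0, 0], 50], [[1.2, 0.1, 0.05], [0, 0, 0], 50], [[1.2, 0.1, 0], [0, 0, 0], 50], [[0.8, 0.1, 0], [0, 0, 0], 50], [[0.3, 0, 0], [0, 0, 0], 50], [[0, 0, 0], [0, 0, 0], 50], [[0, 0, 0], [0, 0, 0], 50]]'

```text
time: 6.95
ee_pos: [0.5586, 0.043, 0.0375]
eef_rot: [0.786, 0.619, -0.0, 0.0]
ft_force: [0.5, 0.4, -3.7]
width: 0.0596
grip_force: 45.0
```

move_arm --targets '[[[0.2, 0, 0.05], [0, 0, 0], 50], [[0.2, 0.1, 0], [0, 0, 0], 50], [[0, 0.1, 0], [0, 0, 0], 50], [[0, 0, 0], [0, 0, 0], 50], [[0, 0, 0], [0, 0, 0], 50]]'

```text
time: 7.58
ee_pos: [0.5608, 0.047, 0.0372]
eef_rot: [0.786, 0.619, -0.001, -0.0]
ft_force: [-6.3, -0.4, 4.9]
width: 0.0598
grip_force: 45.0
```

The block is touching the bar (-6 N in x) and resting on the board. I'm nudging it towards the end stop.

move_arm --targets '[[[0.1, 0, 0], [0, 0, 0], 50], [[0.1, 0, 0], [0, 0, 0], 50], [[0, 0, 0], [0, 0, 0], 50], [[0, 0, 0], [0, 0, 0], 50]]'

```text
time: 8.07
ee_pos: [0.5609, 0.0472, 0.0372]
eef_rot: [0.786, 0.618, -0.002, 0.0]
ft_force: [-10.0, -7.4, 8.7]
width: 0.0596
grip_force: 45.0
```

The block is against both the bar and the stop. I'm releasing it and lifting clear.

move_arm --targets '[[[0, 0, 0], [0, 0, 0], 70], [[0, 0, 0], [0, 0, 0], 90], [[0, 0, 0], [0, 0, 0], 95], [[0, 0, 0], [0, 0, 0], 95], [[0, 0, -2], [0, 0, 0], 95], [[0, 0, -4], [0, 0, 0], 95], [[0, 0, -5], [0, 0, 0], 95], [[0, 0, -5], [0, 0, 0], 95], [[0, 0, 0], [0, 0, 0], 95], [[0, 0, 0], [0, 0, 0], 95]]'

```text
time: 9.32
ee_pos: [0.562, 0.0489, 0.1977]
eef_rot: [0.785, 0.619, 0.0, 0.0]
ft_force: [-1.1, -0.7, -1.3]
width: 0.083
grip_force: 0.0
```

```bash
python3 - <<'E'
from h import *
np.set_printoptions(precision=4,suppress=True)
c=snap('wrist','w3.png'); s=r.read_state(); print(s['time'],s['joint_positions'],s['ee_pos'],s['ft_force'],s['width']); M=R.from_quat(s['eef_rot']).as_matrix();print(M)
cv2.imwrite('pics/w3b.png',cv2.resize(c['image'],None,fx=1.4,fy=1.4,interpolation=cv2.INTER_CUBIC))
E
```

```text
9.375 [ 0.367   0.2746 -0.6303  1.6353  0.1675  1.2869 -0.5286] [0.5616 0.0487 0.1968] [ 0.132   0.3334 -1.2018] 0.08269209894494899
[[ 0.2338  0.9723 -0.0006]
 [ 0.9723 -0.2338 -0.0003]
 [-0.0004 -0.0005 -1.    ]]
```

View pics/w3b.png

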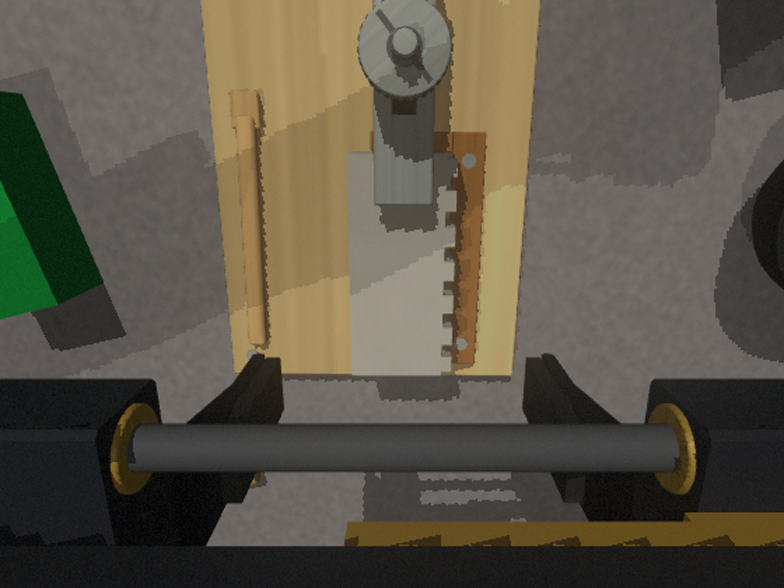

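The block sits under the strap, flutes against the bar. Its top corners are about (347,152) and (353,375), and the lands are at about (457,200). The nut head's top centre is at about (405,47), spanning 358–452.

```bash
python3 - <<'E'
from h import *
np.set_printoptions(precision=4,suppress=True)
q=lambda u,v,z: ray('w3',u/1.4-.14,v/1.4-.14,z)[:2]
c=np.array([.5589,.12]); yaw=-.2373
Rb=np.array([[np.cos(yaw),-np.sin(yaw)],[np.sin(yaw),np.cos(yaw)]])
b=lambda p:(p-c)@Rb*1000
for n,u,v,z in [('TL',347,152,.07),('BL',353,375,.07),('land',457,200,.07),('land6',453,353,.07),('nutL',358,46,.126),('nutR',452,46,.126),('nut',405,47,.126),('stud',405,40,.140),('bend',475,362,.03),('brdBL',234,373,.018),('brdBR',512,377,.018)]: print(n,b(q(u,v,z)),q(u,v,z))
E
```

```text
TL [-9.5518  4.7899] [0.5507 0.1269]
BL [  -9.7856 -125.7199] [0.5198 0.0001]
land [ 50.0944 -20.5226] [0.6028 0.0883]
land6 [  50.5436 -111.2009] [0.5819 0.    ]
nutL [ 1.9802 47.7079] [0.572  0.1659]
nutR [40.369  47.7519] [0.6094 0.1569]
nut [21.1765 47.3574] [0.5906 0.1611]
stud [21.1267 47.6249] [0.5906 0.1613]
bend [  69.9829 -134.7208] [ 0.5953 -0.0274]
brdBL [-100.3632 -148.8357] [ 0.4264 -0.0011]
brdBR [  98.8079 -151.6626] [ 0.6193 -0.0506]
```

The block is home within about 1 mm. The nut axis is at (0.590,0.1613). I'm moving over the nut and winding the wrist back counter-clockwise for a long turn.

move_arm --targets '[[[3, 0, 0], [0, 0, 0], 95], [[4.5, 0.1, 0], [0, 0, 0], 95], [[4.1, 0.1, 0], [0, 0, 0], 95], [[0, 0, 0], [0, 0, -0.185], 95], [[0, 0, 0], [0, 0, -0.185], 95], [[0, 0, 0], [0, 0, -0.185], 95], [[0, 0, 0], [0, 0, -0.185], 95], [[0, 0, 0], [0, 0, -0.185], 95], [[0, 0, 0], [0, 0, -0.185], 95], [[0, 0, 0], [0, 0, -0.185], 95], [[0, 0, 0], [0, 0, -0.185], 95], [[0, 0, 0], [0, 0, -0.185], 95], [[0, 0, 0], [0, 0, -0.185], 95], [[0, 0, 0], [0, 0, -0.185], 95], [[0, 0, 0], [0, 0, -0.185], 95], [[0, 0, 0], [0, 0, -0.185], 95], [[0, 0, 0], [0, 0, -0.185], 95], [[0, 0, 0], [0, 0, -0.185], 95], [[0, 0, 0], [0, 0, 0], 95]]'

```text
time: 11.75
ee_pos: [0.5906, 0.161, 0.1959]
eef_rot: [-0.465, 0.885, 0.001, -0.001]
ft_force: [-0.2, 0.8, -0.0]
width: 0.0826
grip_force: 0.0
```

```bash
cat > st.py <<'E'
from h import *
np.set_printoptions(precision=4,suppress=True)
s=r.read_state(); M=R.from_quat(s['eef_rot']).as_matrix()
print(s['time'],s['joint_positions'],s['ee_pos'],'F',s['ft_force'],'T',s['torque'],s['width'],'xang',np.arctan2(M[1,0],M[0,0]),'tilt',M[:2,2])
d=np.array([.5904,.1614,.0])-s['ee_pos']; print('to nut, tool cm',M.T@d*100)
E
python3 st.py
```

```text
11.75 [ 0.4799  0.5792 -1.1567  1.489   0.53    1.4205  1.8425] [0.5906 0.161  0.1959] F [-0.1673  0.8027 -0.0214] T [ 0.1936 -0.1274  0.0092] 0.08261416964978852 xang -2.1742684081774386 tilt [-0.002   0.0004]
to nut, tool cm [-0.0395  0.0009 19.5948]
```

move_arm --targets '[[[0, 0, 0], [0, 0, -0.185], 95], [[0, 0, 0], [0, 0, -0.185], 95], [[0, 0, 3], [0, 0, 0], 95], [[0, 0, 4], [0, 0, 0], 95], [[0, 0, 2.2], [0, 0, 0], 80], [[0, 0, 0.5], [0, 0, 0], 60], [[0, 0, 0], [0, 0, 0], 30], [[0, 0, 0], [0, 0, 0], 30], [[0, 0, 0], [0, 0, 0], 30], [[0, 0, 0], [0, 0, 0], 30], [[0, 0, 0], [0, 0, 0], 30]]' --grip_force 50

```text
time: 13.12
ee_pos: [0.5901, 0.1618, 0.1008]
eef_rot: [-0.621, 0.784, 0.0, -0.001]
ft_force: [-7.1, -1.5, 7.8]
width: 0.037
grip_force: 50.0
```

```bash
python3 st.py
```

```text
13.125 [ 0.4838  0.6996 -1.1606  1.595   0.6606  1.293   2.1288] [0.5901 0.1618 0.1008] F [-7.1106 -1.4548  7.7708] T [ 0.0362  1.5381 -0.0263] 0.03703294184311901 xang -1.8025961221317388 tilt [-0.0013 -0.0002]
to nut, tool cm [ 0.0247 -0.0516 10.0815]
```

The nut is gripped at a width of 37 mm. I'm turning it clockwise.

move_arm --targets '[[[0, 0, 0.014], [0, 0, 0.1], 30], [[0, 0, 0.014], [0, 0, 0.15], 30], [[0, 0, 0.014], [0, 0, 0.15], 30], [[0, 0, 0.014], [0, 0, 0.15], 30], [[0, 0, 0.014], [0, 0, 0.15], 30], [[0, 0, 0.014], [0, 0, 0.15], 30], [[0, 0, 0.014], [0, 0, 0.15], 30], [[0, 0, 0.014], [0, 0, 0.15], 30], [[0, 0, 0.014], [0, 0, 0.15], 30], [[0, 0, 0.014], [0, 0, 0.15], 30], [[0, 0, 0.014], [0, 0, 0.15], 30], [[0, 0, 0.014], [0, 0, 0.15], 30]]'

```text
time: 14.62
ee_pos: [0.5902, 0.1615, 0.0991]
eef_rot: [0.207, 0.978, -0.0, -0.0]
ft_force: [-6.9, -0.8, 7.1]
width: 0.0371
grip_force: 50.0
```

```bash
python3 st.py
```

```text
14.625 [ 0.2905  0.5377 -0.8316  1.6056  0.4203  1.188   0.5236] [0.5902 0.1615 0.0991] F [-6.8785 -0.7569  7.0894] T [-0.3816  1.3308  0.1247] 0.03711674554224685 xang 2.725534743650733 tilt [-0.0011 -0.0006]
to nut, tool cm [-0.0277  0.0116  9.9138]
```

The drag torque is 0.12 N m as stated, and the nut follows. I'm continuing.

move_arm --targets '[[[0, 0, 0.014], [0, 0, 0.15], 30], [[0, 0, 0.014], [0, 0, 0.15], 30], [[0, 0, 0.014], [0, 0, 0.15], 30], [[0, 0, 0.014], [0, 0, 0.15], 30], [[0, 0, 0.014], [0, 0, 0.15], 30], [[0, 0, 0.014], [0, 0, 0.15], 30], [[0, 0, 0.014], [0, 0, 0.15], 30], [[0, 0, 0.014], [0, 0, 0.15], 30], [[0, 0, 0.014], [0, 0, 0.15], 30], [[0, 0, 0.014], [0, 0, 0.15], 30]]'

```text
time: 15.88
ee_pos: [0.5899, 0.1614, 0.0977]
eef_rot: [0.818, 0.575, -0.001, -0.0]
ft_force: [-7.4, -1.7, 9.1]
width: 0.0368
grip_force: 50.0
```

```bash
python3 st.py
```

```text
15.875 [ 0.0934  0.4598 -0.5554  1.6177  0.2601  1.1407 -0.8703] [0.5899 0.1614 0.0977] F [-7.4258 -1.6896  9.0903] T [-0.3896  1.7978  0.1136] 0.03678262562160136 xang 1.225524137741431 tilt [-0.0018 -0.0006]
to nut, tool cm [0.0233 0.0608 9.7684]
```

move_arm --targets '[[[0, 0, 0.014], [0, 0, 0.15], 30], [[0, 0, 0.014], [0, 0, 0.15], 30], [[0, 0, 0.014], [0, 0, 0.15], 30], [[0, 0, 0.014], [0, 0, 0.15], 30], [[0, 0, 0.014], [0, 0, 0.15], 30], [[0, 0, 0.01], [0, 0, 0.1], 30], [[0, 0, 0], [0, 0, 0], 30]]' --grip_force 58

```text
time: 16.75
ee_pos: [0.59, 0.1616, 0.0975]
eef_rot: [0.982, 0.188, -0.001, 0.0]
ft_force: [-10.1, -2.2, 13.1]
width: 0.0369
grip_force: 58.0
```

```bash
python3 st.py
```

```text
16.75 [-0.0197  0.4326 -0.4073  1.6244  0.185   1.1245 -1.6658] [0.59   0.1616 0.0975] F [-10.0592  -2.2367  13.0572] T [-0.4556  2.2466 -0.1361] 0.036903373886915766 xang 0.3788882623800863 tilt [-0.0015 -0.0005]
to nut, tool cm [0.0495 0.0361 9.7515]
```

move_arm --targets '[[[0, 0, 0.014], [0, 0, 0.15], 30], [[0, 0, 0.014], [0, 0, 0.15], 30], [[0, 0, 0.014], [0, 0, 0.15], 30]]'

```text
time: 17.12
ee_pos: [0.5926, 0.1614, 0.0976]
eef_rot: [0.999, -0.037, 0.002, -0.0]
ft_force: [21.3, -3.4, -0.2]
width: 0.0365
grip_force: 58.0
```

```bash
python3 st.py
```

```text
17.125 [-0.0792  0.4225 -0.3299  1.6266  0.1503  1.1132 -2.0922] [0.5926 0.1614 0.0976] F [21.2611 -3.3768 -0.2414] T [-0.9678 -4.8003  0.6122] 0.036525945913432556 xang -0.07327814285831025 tilt [0.0043 0.0001]
to nut, tool cm [-0.2571  0.021   9.757 ]
```

The lateral force jumped, so the fingers are probably slipping near the stop. I'm letting it settle and reading it again.

move_arm --targets '[[[0, 0, 0], [0, 0, 0], 30], [[0, 0, 0], [0, 0, 0], 30]]'

```text
time: 17.38
ee_pos: [0.5934, 0.1613, 0.0975]
eef_rot: [0.999, -0.035, 0.003, -0.001]
ft_force: [6.1, -0.1, 3.3]
width: 0.0371
grip_force: 58.0
```

```bash
python3 st.py
```

```text
17.375 [-0.0785  0.4232 -0.3298  1.6259  0.1504  1.1119 -2.0885] [0.5934 0.1613 0.0975] F [ 6.0596 -0.1142  3.2831] T [-0.2011 -1.4742  0.168 ] 0.037072524065846456 xang -0.07037918226510739 tilt [0.0056 0.0008]
to nut, tool cm [-0.3571  0.0216  9.7511]
```

I'm releasing, lifting, and rewinding about 1.9 rad to re-grip centred.

move_arm --targets '[[[0, 0, 0], [0, 0, 0], 60], [[0, 0, 0], [0, 0, 0], 90], [[0, 0, 0], [0, 0, 0], 90], [[0, 0, -3], [0, 0, 0], 90], [[0, 0, -4.5], [0, 0, -0.1], 90], [[0, 0, 0], [0, 0, -0.185], 90], [[0, 0, 0], [0, 0, -0.185], 90], [[0, 0, 0], [0, 0, -0.185], 90], [[0, 0, 0], [0, 0, -0.185], 90], [[0, 0, 0], [0, 0, -0.185], 90], [[0, 0, 0], [0, 0, -0.185], 90], [[0, 0, 0], [0, 0, -0.185], 90], [[0, 0, 0], [0, 0, -0.185], 90], [[0, 0, 0], [0, 0, -0.185], 90], [[0, 0, 0], [0, 0, -0.185], 90], [[0, 0, 0], [0, 0, 0], 90]]'

```text
time: 19.38
ee_pos: [0.5909, 0.1611, 0.1705]
eef_rot: [0.59, 0.807, -0.0, -0.0]
ft_force: [0.5, -0.4, -0.6]
width: 0.0783
grip_force: 0.0
```

```bash
python3 st.py; python3 - <<'E'
from h import *
a=snap('top','t4.png')['image'][130:240,180:330]; c=snap('wrist','w4.png')
b=snap('scene','s4.png')['image'][180:270,260:400]
f=lambda i: cv2.resize(i,(390,int(i.shape[0]*390/i.shape[1])),interpolation=cv2.INTER_CUBIC)
L=[f(a),f(b)]; w=cv2.resize(c['image'],(400,300),interpolation=cv2.INTER_AREA)
o=np.zeros((600,800,3),np.uint8); y=0
for i in L: o[y:y+i.shape[0],:390]=i; y+=i.shape[0]+5
o[:300,400:]=w
cv2.imwrite('pics/m4.png',o)
E
```

```text
19.375 [ 0.1559  0.4095 -0.6384  1.5377  0.2501  1.2778 -0.2076] [0.5909 0.1611 0.1705] F [ 0.4643 -0.4179 -0.6088] T [ 0.0123 -0.1225 -0.0085] 0.07831914438455369 xang 1.87866309304369 tilt [-0.0006  0.0001]
to nut, tool cm [ 0.0369 -0.0265 17.0516]
```

View pics/m4.png

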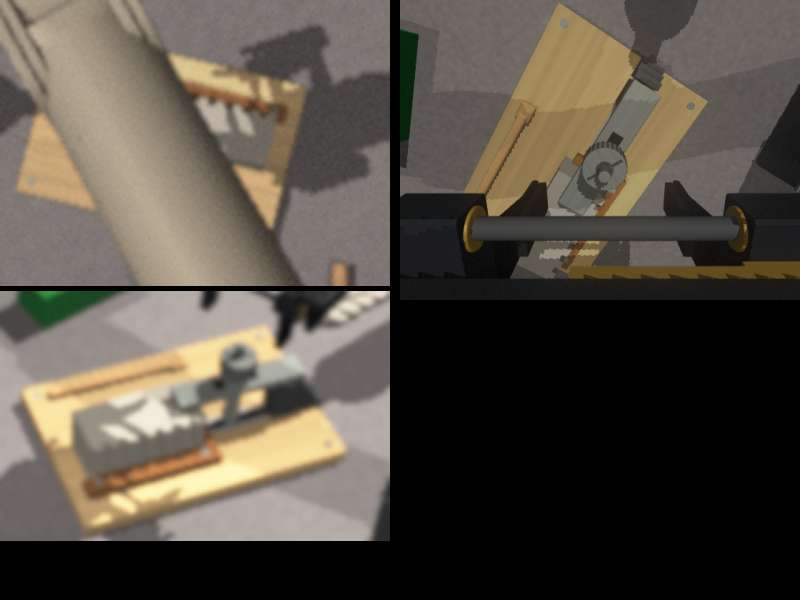

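The mosaic shows the block home under the strap and the nut centred below the gripper, with its slot visible. I'm re-gripping at 60 N and turning until it clearly stalls.

move_arm --targets '[[[0, 0, 3], [0, 0, 0], 90], [[0, 0, 3.2], [0, 0, 0], 80], [[0, 0, 1.2], [0, 0, 0], 60], [[0, 0, 0], [0, 0, 0], 25], [[0, 0, 0], [0, 0, 0], 25], [[0, 0, 0], [0, 0, 0], 25], [[0, 0, 0], [0, 0, 0], 25], [[0, 0, 0], [0, 0, 0], 25], [[0, 0, 0.005], [0, 0, 0.06], 25], [[0, 0, 0.005], [0, 0, 0.06], 25], [[0, 0, 0.005], [0, 0, 0.06], 25]]' --grip_force 60

```text
time: 20.9
ee_pos: [0.5905, 0.1591, 0.0979]
eef_rot: [0.661, 0.751, -0.002, 0.001]
ft_force: [-9.4, -9.9, 12.1]
width: 0.0369
grip_force: 60.0
```

```bash
python3 st.py
```

```text
20.9 [ 0.1172  0.4662 -0.5847  1.6162  0.2794  1.1459 -0.4079] [0.5905 0.1591 0.0979] F [-9.4164 -9.875  12.1219] T [-2.2386  1.9714  1.3841] 0.036894039049816134 xang 1.698078748549398 tilt [-0.0012 -0.004 ]
to nut, tool cm [0.2664 0.0386 9.7845]
```

Torque rose to 1.4 N m in under 0.2 rad. I'm turning a little further to tell the hard stop from stiffening.

move_arm --targets '[[[0, 0, 0], [0, 0, 0.06], 25], [[0, 0, 0], [0, 0, 0.06], 25], [[0, 0, 0], [0, 0, 0], 25]]'

```text
time: 21.28
ee_pos: [0.5901, 0.1582, 0.0978]
eef_rot: [0.704, 0.71, -0.003, 0.001]
ft_force: [-11.0, -11.9, 14.1]
width: 0.0366
grip_force: 60.0
```

```bash
python3 st.py
```

```text
21.275 [ 0.1016  0.4611 -0.5627  1.6175  0.2682  1.1444 -0.5191] [0.5901 0.1582 0.0978] F [-10.9653 -11.859   14.1269] T [-2.5759  2.5305  1.0134] 0.03663731175494463 xang 1.5784801739942649 tilt [-0.0021 -0.0053]
to nut, tool cm [0.3737 0.0494 9.7805]
```

The hand slipped on the nut as torque peaked. I'll release, go back to the earlier viewing pose, and compare the nut's slot angle with before.

move_arm --targets '[[[0, 0, 0], [0, 0, 0], 60], [[0, 0, 0], [0, 0, 0], 90], [[0, 0, 0], [0, 0, 0], 90], [[0, 0, -3], [0, 0, 0], 90], [[0, 0, -4.4], [0, 0, -0.15], 90], [[0, 0, 0], [0, 0, -0.15], 90], [[0, 0, 0], [0, 0, 0], 90], [[0, 0, 0], [0, 0, 0], 90]]'

```text
time: 22.28
ee_pos: [0.5908, 0.161, 0.1699]
eef_rot: [0.591, 0.807, -0.0, -0.0]
ft_force: [0.0, 0.0, -0.1]
width: 0.0784
grip_force: 0.0
```

```bash
python3 st.py; python3 - <<'E'
from h import *
snap('wrist','w5.png')
# rectify nut head top (z) into board-aligned views, 6 px/mm
yaw=-.2373; cx,cy=.5905,.1613
o=[]
for f,z in (('w3',.1265),('w4',.123),('w5',.123)):
  d=np.array([[-24,24],[24,24],[24,-24],[-24,-24]])/1000
  Rb=np.array([[np.cos(yaw),-np.sin(yaw)],[np.sin(yaw),np.cos(yaw)]])
  W=np.c_[d@Rb.T+[cx,cy],[z]*4]
  H=cv2.getPerspectiveTransform(proj(f,W).astype('f4'),np.float32([[0,0],[260,0],[260,260],[0,260]]))
  o.append(cv2.warpPerspective(cv2.imread('pics/%s.png'%f),H,(260,260),flags=cv2.INTER_CUBIC))
cv2.imwrite('pics/nuts.png',np.hstack(o))
E
```

```text
22.275 [ 0.1511  0.4086 -0.6318  1.5385  0.2475  1.2766 -0.2081] [0.5908 0.161  0.1699] F [ 0.029   0.048  -0.0798] T [ 0.0414 -0.175   0.0157] 0.07841343636332122 xang 1.876423505568287 tilt [-0.001  -0.0002]
to nut, tool cm [ 0.0493 -0.0088 16.9939]
```

View pics/nuts.png

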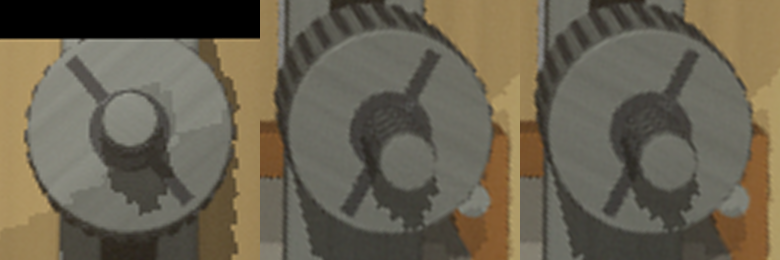

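The slot angle is identical in the last two views, (435,52)–(350,212) and (695,55)–(610,212). So the nut did not move under 1.4 N m, which suggests the hard stop. It has turned 4.33 rad from the start. As an absolute check, I'll touch the nut's head top (fingers straddling the stud) and then the stud top, and compare heights.

move_arm --targets '[[[0, 0, 0], [0, 0, 0], 18], [[0, 0, 0], [0, 0, 0], 18], [[0, 0, 0], [0, 0, 0], 18], [[0, 0, 0], [0, 0, 0], 18], [[0, 0, 2.5], [0, 0, 0], 18], [[0, 0, 1.5], [0, 0, 0], 18], [[0, 0, 0.5], [0, 0, 0], 18], [[0, 0, 0.2], [0, 0, 0], 18], [[0, 0, 0.2], [0, 0, 0], 18], [[0, 0, 0], [0, 0, 0], 18], [[0, 0, 0], [0, 0, 0], 18]]'

```text
time: 23.7
ee_pos: [0.5912, 0.1612, 0.1242]
eef_rot: [0.59, 0.807, 0.0, 0.001]
ft_force: [-8.7, -3.8, 17.7]
width: 0.0159
grip_force: 8.8
```

```bash
python3 st.py
```

```text
23.7 [ 0.1431  0.4473 -0.6214  1.5897  0.2756  1.1927 -0.2252] [0.5912 0.1612 0.1242] F [-8.6835 -3.8088 17.7224] T [-0.8686  2.0535  0.0094] 0.015852080487114957 xang 1.8796742704256693 tilt [ 0.0011 -0.0007]
to nut, tool cm [ 0.0546 -0.0777 12.4227]
```

move_arm --targets '[[[0, 0, -1], [0, 0, 0], 18], [[0, 0, -2.2], [0, 0, 0], 18], [[0, 0, 0], [0, 0, 0], 0], [[0, 0, 0], [0, 0, 0], 0], [[0, 0, 0], [0, 0, 0], 0], [[0, 0, 1], [0, 0, 0], 0], [[0, 0, 0.3], [0, 0, 0], 0], [[0, 0, 0.2], [0, 0, 0], 0], [[0, 0, 0], [0, 0, 0], 0], [[0, 0, 0], [0, 0, 0], 0]]' --grip_force 5

```text
time: 24.95
ee_pos: [0.5907, 0.161, 0.1403]
eef_rot: [0.59, 0.807, -0.0, 0.0]
ft_force: [-9.1, -4.2, 20.1]
width: 0.0007
grip_force: 10.2
```

```bash
python3 st.py
```

```text
24.95 [ 0.1466  0.4326 -0.6259  1.5732  0.2654  1.2224 -0.2179] [0.5907 0.161  0.1403] F [-9.149  -4.1821 20.1037] T [-0.9487  2.1777  0.0036] 0.0007074212542747628 xang 1.8796945419644482 tilt [-0.    -0.001]
to nut, tool cm [ 0.0607 -0.0169 14.0261]
```

The touch readings (16.1 mm, with about 0.5 mm noise) can't separate 4.4 from 5.2 rad. A better check is to re-grip, back off slightly while reading the torque, then re-tighten in small steps and look for a sharp wall.

move_arm --targets '[[[0, 0, -2.2], [0, 0, 0], 0], [[0, 0, -1], [0, 0, 0], 90], [[0, 0, 0], [0, 0, 0], 90], [[0, 0, 0], [0, 0, 0], 90], [[0, 0, 0], [0, 0, 0], 90], [[0, 0, 3], [0, 0, 0], 90], [[0, 0, 3.2], [0, 0, 0], 80], [[0, 0, 1.2], [0, 0, 0], 60], [[0, 0, 0], [0, 0, 0], 25], [[0, 0, 0], [0, 0, 0], 25], [[0, 0, 0], [0, 0, 0], 25], [[0, 0, 0], [0, 0, 0], 25], [[0, 0, 0], [0, 0, 0], 25], [[0, 0, -0.01], [0, 0, -0.1], 25], [[0, 0, -0.01], [0, 0, -0.1], 25], [[0, 0, -0.01], [0, 0, -0.1], 25]]' --grip_force 60

```text
time: 26.95
ee_pos: [0.5904, 0.1611, 0.0978]
eef_rot: [0.461, 0.887, -0.001, -0.0]
ft_force: [-5.1, -1.6, 0.2]
width: 0.0365
grip_force: 60.0
```

```bash
python3 st.py
```

```text
26.95 [ 0.177   0.4873 -0.6683  1.6127  0.323   1.1558  0.0458] [0.5904 0.1611 0.0978] F [-5.1321 -1.608   0.1807] T [-0.1921  1.0247 -0.0525] 0.03650631126620752 xang 2.183089618470007 tilt [-0.0008 -0.0007]
to nut, tool cm [0.027  0.0248 9.7817]
```

move_arm --targets '[[[0, 0, 0.01], [0, 0, 0.1], 25], [[0, 0, 0.005], [0, 0, 0.05], 25]]'

```text
time: 27.2
ee_pos: [0.5904, 0.161, 0.0977]
eef_rot: [0.529, 0.849, -0.001, -0.0]
ft_force: [-6.5, -2.4, 3.6]
width: 0.0365
grip_force: 60.0
```

```bash
python3 st.py
```

```text
27.2 [ 0.1565  0.4799 -0.6401  1.6139  0.3071  1.1517 -0.099 ] [0.5904 0.161  0.0977] F [-6.4973 -2.3647  3.5526] T [-0.4103  1.3766  0.1284] 0.036479487178889936 xang 2.0277505350268425 tilt [-0.001  -0.0009]
to nut, tool cm [0.0341 0.0317 9.7744]
```

move_arm --targets '[[[0, 0, 0.005], [0, 0, 0.05], 25]]'

```text
time: 27.32
ee_pos: [0.5904, 0.1611, 0.0978]
eef_rot: [0.549, 0.836, -0.001, -0.0]
ft_force: [-7.6, -2.0, 3.6]
width: 0.0366
grip_force: 60.0
```

```bash
python3 st.py
```

```text
27.325 [ 0.1499  0.4776 -0.6311  1.6142  0.3021  1.1504 -0.145 ] [0.5904 0.1611 0.0978] F [-7.6044 -2.0181  3.577 ] T [-0.5061  1.4546  0.1423] 0.03655376452647701 xang 1.978446816807062 tilt [-0.001 -0.001]
to nut, tool cm [0.0342 0.0312 9.7755]
```

move_arm --targets '[[[0, 0, 0.005], [0, 0, 0.05], 25]]'

```text
time: 27.45
ee_pos: [0.5903, 0.161, 0.0978]
eef_rot: [0.57, 0.822, -0.001, -0.0]
ft_force: [-7.7, -2.3, 4.6]
width: 0.0367
grip_force: 60.0
```

```bash
python3 st.py
```

```text
27.45 [ 0.1433  0.4753 -0.622   1.6146  0.2971  1.1492 -0.1916] [0.5903 0.161  0.0978] F [-7.7068 -2.3172  4.6229] T [-0.4872  1.4259  0.2069] 0.03672800967632266 xang 1.92849369267036 tilt [-0.001 -0.001]
to nut, tool cm [0.0396 0.0309 9.777 ]
```

move_arm --targets '[[[0, 0, 0.005], [0, 0, 0.05], 25]]'

```text
time: 27.58
ee_pos: [0.5903, 0.161, 0.0977]
eef_rot: [0.59, 0.807, -0.001, -0.0]
ft_force: [-7.7, -2.9, 4.5]
width: 0.0368
grip_force: 60.0
```

```bash
python3 st.py
```

```text
27.575 [ 0.1366  0.4732 -0.613   1.6151  0.2922  1.148  -0.2382] [0.5903 0.161  0.0977] F [-7.6892 -2.8631  4.4972] T [-0.4984  1.5833  0.1756] 0.03684696908225627 xang 1.8785583071489236 tilt [-0.0012 -0.0011]
to nut, tool cm [0.0385 0.0385 9.7692]
```

Just before the earlier stall point, the torque is only about 0.2 N m. One more small turn should now hit the wall.

move_arm --targets '[[[0, 0, 0.003], [0, 0, 0.04], 25]]'

```text
time: 27.7
ee_pos: [0.5903, 0.161, 0.0977]
eef_rot: [0.606, 0.795, -0.001, -0.0]
ft_force: [-7.8, -2.1, 4.9]
width: 0.0371
grip_force: 60.0
```

```bash
python3 st.py
```

```text
27.7 [ 0.1313  0.4714 -0.6059  1.6154  0.2884  1.147  -0.2753] [0.5903 0.161  0.0977] F [-7.7963 -2.132   4.9271] T [-0.5887  1.5791  0.5551] 0.03711158983457326 xang 1.8389623676323827 tilt [-0.0011 -0.0012]
to nut, tool cm [0.0442 0.0366 9.7712]
```

move_arm --targets '[[[0, 0, 0.003], [0, 0, 0.04], 25]]'

```text
time: 27.82
ee_pos: [0.5903, 0.161, 0.0977]
eef_rot: [0.622, 0.783, -0.001, 0.0]
ft_force: [-7.4, -4.1, 4.9]
width: 0.0366
grip_force: 60.0
```

```bash
python3 st.py
```

```text
27.825 [ 0.126   0.4696 -0.5989  1.6157  0.2848  1.1461 -0.3118] [0.5903 0.161  0.0977] F [-7.4011 -4.0913  4.9084] T [-0.7074  1.6116  1.2174] 0.03660062131905726 xang 1.8001178852745632 tilt [-0.001  -0.0015]
to nut, tool cm [0.0487 0.034  9.7733]
```

move_arm --targets '[[[0, 0, 0], [0, 0, 0.04], 25]]'

```text
time: 27.95
ee_pos: [0.5904, 0.1603, 0.0977]
eef_rot: [0.637, 0.771, -0.001, 0.001]
ft_force: [-8.9, -4.9, 7.3]
width: 0.037
grip_force: 60.0
```

```bash
python3 st.py
```

```text
27.95 [ 0.1208  0.4679 -0.5913  1.6161  0.282   1.1456 -0.3487] [0.5904 0.1603 0.0977] F [-8.9089 -4.8963  7.3496] T [-1.0333  1.8025  1.2022] 0.03704052933168246 xang 1.7605929181297726 tilt [-0.0008 -0.0028]
to nut, tool cm [0.1322 0.0333 9.7735]
```

The torque jumps from 0.18 to 1.2 N m within 0.08 rad, then the fingers slip. That is the hard stop. I'm releasing and lifting well clear, then taking a last look.

move_arm --targets '[[[0, 0, 0], [0, 0, 0], 60], [[0, 0, 0], [0, 0, 0], 90], [[0, 0, 0], [0, 0, 0], 90], [[0, 0, 0], [0, 0, 0], 90], [[0, 0, -3], [0, 0, 0], 90], [[0, 0, -5], [0, 0, 0], 90], [[-2, 0, -5], [0, 0, 0.18], 90], [[-4, 0, 0], [0, 0, 0.18], 90], [[-5, 0, 0], [0, 0, 0.05], 90], [[0, 0, 0], [0, 0, 0], 90], [[0, 0, 0], [0, 0, 0], 90], [[0, 0, 0], [0, 0, 0], 90]]'

```text
time: 29.45
ee_pos: [0.5867, 0.0539, 0.2266]
eef_rot: [0.78, 0.626, 0.0, -0.0]
ft_force: [0.2, 0.8, 0.4]
width: 0.0781
grip_force: 0.0
```

```bash
python3 st.py; python3 - <<'E'
from h import *
c=snap('wrist','w6.png')
cv2.imwrite('pics/w6b.png',cv2.resize(c['image'],None,fx=1.4,fy=1.4,interpolation=cv2.INTER_CUBIC))
E
```

```text
29.45 [ 0.2557  0.2948 -0.5188  1.5325  0.1474  1.3533 -0.4949] [0.5867 0.0539 0.2266] F [0.2345 0.779  0.4231] T [ 0.0176 -0.0593 -0.0165] 0.0781476844779762 xang 1.3522011292176703 tilt [0.0001 0.0007]
to nut, tool cm [10.5639 -1.9649 22.6632]
```

View pics/w6b.png

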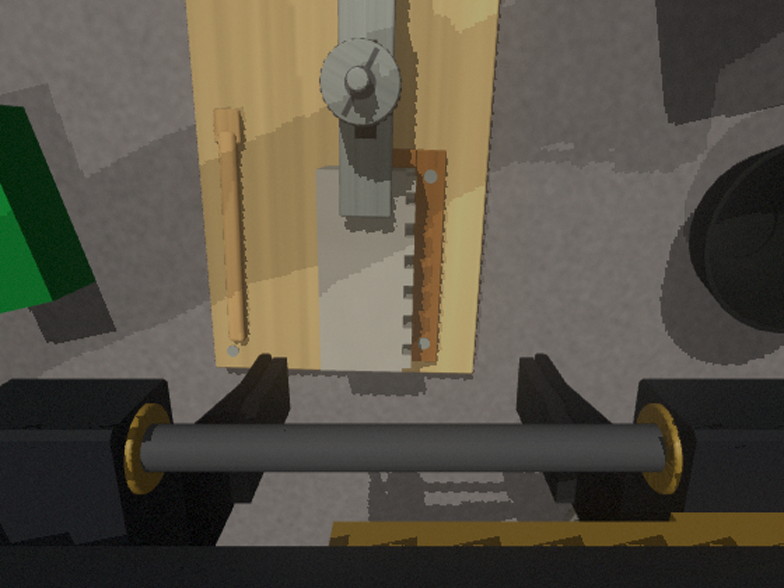

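The block is still home: left edge (317,168)–(321,370), lands against the bar at about (414,200). The slot lies at its tight angle and the gripper is clear, so I'm handing in.

```bash
python3 -c "
from h import *
q=lambda u,v,z: ray('w6',u/1.4-.14,v/1.4-.14,z)[:2]
c=np.array([.5589,.12]); y=-.2373
Rb=np.array([[np.cos(y),-np.sin(y)],[np.sin(y),np.cos(y)]])
for u,v in [(317,168),(321,370),(414,200)]: print((q(u,v,.07)-c)@Rb*1000)
print(r.close_job())"
```

```text
[-9.06879412  4.86866141]
[ -10.18959691 -125.90250156]
[ 48.96611012 -12.82570258]
the job is handed in; nothing more can be done
None
```

The frieze block is home on the board, fluted side against the bar and end at the stop to within about 1 mm by the last picture, the nut is turned to its hard stop, the gripper is clear, and the job is handed in at about 29 s (no verdict was shown); the flutes already faced away from the robot, contrary to the task text, so no half turn was needed.

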